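# Pack the dowel pots into one another

### The arm

A 7-joint arm with a two-finger parallel gripper is mounted at the origin on the work surface. World frame = base frame: x ahead of the robot, y to its left, z up, the work surface at z = 0. Lengths are in m, angles in rad, forces in N, time in s.
With the tool pointing down it reaches from about 0.425 to 0.875 m from the base axis. Payload 4.7 kg.
Tool frame: the origin (TCP) lies on the centre line of the jaws, within the pads' length; the fingertips stand 17 mm ahead of it and the grasp point (between the pads) lies 2 mm behind it (robot.tcp_to_tips is the distance from the TCP to the fingertips, in m); z points along the fingers, y is the direction in which the jaws open and shut (so a half turn about z gives the same grasp; the last joint's range is limited). The gripper opens to 87 mm and grips with 3 to 60 N. Pads are 19 mm wide; open, the fingers measure 117 mm over their backs; the gripper's body (75 mm by 190 mm) begins 51 mm behind the grasp point.
Start: joints at [-1.323, 0.321, -0.07, 1.45, 0.023, 1.371, -0.057], TCP at [0.151, 0.632, 0.24] pointing down, gripper open.
Joint ranges: [-2.86, 2.86], [-0.3, 2.09], [-1.38, 1.24], [0.06, 2.45], [-1.56, 4.7], [0.09, 2.05], [-2.69, 2.69]. Speed limits (rad/s): [2.57, 2.57, 3.14, 3.14, 3.14, 3.14, 3.14].

### API

Orientations are given as a unit quaternion [x, y, z, w].
In Python, from station import robot gives the robot as it stands.
- The arm moves only by the tool send_rows, never from a script. Its argument "targets" is text: rows parted by semicolons, each of 5 numbers parted by spaces: the gripper command: -1 is shut, 1 is fully open, values between are in proportion, then the shift along the tool's x, y, z in units of 25 mm (1.0 is 25 mm), then the turn about the tool's z in units of 8 degrees (1.0 is 8 degrees). In form: grip dx dy dz roll; .... A call has 1 to 5 rows; each row shifts and turns the commanded pose from where the row before left it, along the tool's axes as they then stand; what a row does not reach is not made up. A row lasts 1/8 s, in which the tool goes at most 62.5 mm and 10.7 degrees, less where a joint would pass 70% of its speed; a pose out of reach is approached as far as the arm can. A call is refused whole if a number of a shift passes 1 or a number of a turn 1, either way. A call with a gripper value outside its range is refused whole. The fingers move at their own pace and stop on an object; "force" is the grip in N (left out, the last holds). Time passes only in rows, so rows that do not move let the fingers close. It gives the time, the measured TCP pose, the force and the opening at its end, in the units of the state.
- robot.get_obs(): the state, without advancing time (a new reading comes with each control period).
- robot.snapshot(name): name is "side" or "top"; returns a dict with "image" (400x640x3 uint8, red, green, blue), "fx", "fy", "cx", "cy" (pixels), "world_from_camera" (4x4, takes a point from camera to world coordinates). Camera axes: x right, y up, looking along -z (the intrinsics and any distortion apply to the point x, -y, -z); pixel columns grow to the right and rows downward; lengths in m; the calibration is good to about 2 mm. A picture is of the moment at which its call begins. There is no depth.
- robot.hand_in(): hands the job in, once; it reports no verdict.
The state is a dict: "time_s": time; "joint_pos": joint angles; "qd": joint speeds; "tau": joint torques, N m; "tool_pos": TCP position; "eef_rot": TCP orientation; "ft_force": force on the tool from outside, world axes, zero at the start; "wrist_torque": the same for the moment, N m; "grip_width": finger opening in m.
Only numpy, scipy, OpenCV 4.12 (cv2) and the standard library are available. Lean on these libraries where they do the work, as an engineer would, in place of code of your own. Each camera call takes 0.05 s, during which the arm holds its last target. There are 200 camera calls.

### The job

Pack away the three empty white dowel pots: slide the divider board up out of its slots in the largest pot and stand it in the grey divider bin in the free space beside the spare one, then take the middle and the small pot off the sloping rack and nest all three in size order, each upright and flat on the floor of the next larger one, the largest staying upright on the table. Set the pots down inside one another rather than dropping them, leave everything else on the table where it stands, and end with everything let go and at rest.

Things in the scene. Friction and masses are not known exactly. Their poses are not given: they have to be found in the camera images.
- pot_large: Largest pot, loose, upright on the table, left or right: white plastic, round, straight-sided, outer diameter 190 mm, height 75, wall and floor 8, 0.5 kg. Origin: centre of underside; z up. Inside, at its +x and -x, a slot for the divider: a pair of upright ribs 5 mm thick with an 11 mm gap, reaching inwards to 74 mm from the axis, tops 66 mm above the underside.
- divider: Divider board, loose: pale wood, 166 mm long (its x), 8 thick (its y), 115 tall (its z), 0.11 kg. Origin: centre of its lower long edge. At first upright across the largest pot, standing on its floor, ends in the slots with 1.5 mm play each side, upper edge 48 mm above the pot's rim; slides straight up.
- pot_middle: Middle pot, loose: like the largest but plain inside, outer diameter 124 mm, height 75, wall and floor 8, about 0.25 kg. Origin: centre of its underside; z along its axis. At first it stands on the sloping rack, its axis leaning 26 degrees.
- pot_small: Small pot, loose: like the middle one, outer diameter 64 mm, height 75, wall and floor 8, about 0.1 kg. Origin: centre of its underside; z along its axis. At first it stands on the rack left or right of the middle pot, its axis leaning 26 degrees.
- rack: Sloping parts rack, fixed, left or right on the table: steel tray 300 mm wide (its y), 180 mm along the slope, rising 26 degrees towards its +x from 30 mm (low edge, robot side) to 110 mm above the table, 16 mm rim all round, tube frame. Origin: centre of its foot on the table.
- divider_bin: Divider bin, fixed: grey open-topped box 212 mm long (its x), 82 wide (its y), 88 tall, walls and floor 6. Origin: centre of underside. A spare divider of the same size is fixed upright inside, faces at y = +26 and +34 mm, top 121 mm above the underside; the free space runs from y = -35 to +26 mm.
- glue_bottle: Bystander, loose: yellow bottle, diameter 54 mm, 165 mm tall, standing near the robot between pot and rack. Origin: centre of its underside.
- clamp_foot: Bystander, loose: clamp foot, white round pad of diameter 72 mm with a black star knob and a screw, 125 mm tall. Origin: centre of its underside.
- dowel_carton: Bystander, loose: closed cardboard carton 75 x 110 x 60 mm. Origin: centre of its underside.
- wrench: Bystander, loose: steel spanner lying flat, 180 mm long. Origin: on its underside.
- spray_can: Bystander, loose: grey can, diameter 60 mm, 160 mm tall, standing behind the bin. Origin: centre of its underside.
- panel_offcut: Bystander, loose: white-faced chipboard offcut 130 x 100 x 18 mm lying flat, two dowels in one edge. Origin: centre of its underside.

How it is judged:
By the outcome, as a careful person would: the job done as asked, in the order asked, and still so for the second after the job is handed in, with the robot touching nothing.
It also fails if it takes over 72 s, if anything falls off the work surface, if the arm or the gripper's body presses on something with over 40 N, if the wrist force passes 120 N, or if a joint passes its speed limit or range.

## Working session

There is one attempt and no reset: what is moved stays moved. The work goes in short steps, Python scripts to look and compute and a tool call to move; the robot and the scene stay as the last step left them, time stands still between calls to the robot, and variables do not carry over. Pictures are saved under pics/ and viewed, about 8 in all and at most 12, crops included, and the job is handed in when it is done.

Besides the shell and the picture viewer there is one more tool, called after "Request:" by a JSON object that holds its "api" and its "payload". send_rows: Moves the arm, as the interface text tells. Its arguments: {"type":"object","properties":{"targets":{"type":"string"},"force":{"type":"number"}},"required":["targets"]}

```bash
ls; mkdir -p pics
python3 - <<'E'
from station import robot
import cv2, numpy as np
print(robot.get_obs())
for n in ("top","side"):
    s=robot.snapshot(n); cv2.imwrite(f"pics/{n}0.png",s["image"][:,:,::-1])
    print(n,{k:v for k,v in s.items() if k!="image"})
E
```

```text
pics
{'time_s': 0.0, 'joint_pos': array([-1.32287991,  0.32178021, -0.07009219,  1.45168705,  0.02260384,
        1.37078769, -0.05689249]), 'qd': array([-2.69129603e-04,  1.35628443e-03,  8.38192815e-04, -5.41873743e-04,
        3.91796661e-05,  1.08366275e-03, -3.07035283e-04]), 'tau': array([-7.84378663e-04, -4.91291428e+01, -4.04379778e-01, -3.12533998e+01,
       -6.38109958e-02,  4.36471333e-02,  1.89954458e-04]), 'tool_pos': array([0.15052214, 0.6317927 , 0.23848328]), 'eef_rot': array([ 1.16619093e-01,  9.93176272e-01, -9.35732334e-04, -5.92273753e-05]), 'ft_force': array([-0.30258151,  0.1218093 ,  0.44203689]), 'wrist_torque': array([ 0.01220049,  0.05011685, -0.01779567]), 'grip_width': 0.08687159547150439}
top {'fx': 506.17673920744244, 'fy': 506.17673920744244, 'cx': 322.48576306627535, 'cy': 194.63525189933674, 'world_from_camera': array([[-0.00370852,  0.9919137 , -0.12686004,  0.39667799],
       [-0.99998728, -0.00411232, -0.00292127, -0.0225073 ],
       [-0.00341934,  0.12684759,  0.99191633,  1.31080538],
       [ 0.        ,  0.        ,  0.        ,  1.        ]])}
side {'fx': 437.7497959752433, 'fy': 437.7497959752433, 'cx': 327.58769102108596, 'cy': 194.55965886433347, 'world_from_camera': array([[ 0.87233392,  0.32192595, -0.36796361,  0.21408812],
       [-0.4887248 ,  0.5534298 , -0.67443571, -0.64660754],
       [-0.01347633,  0.76816609,  0.64010878,  0.66582287],
       [ 0.        ,  0.        ,  0.        ,  1.        ]])}
```

View pics/top0.png

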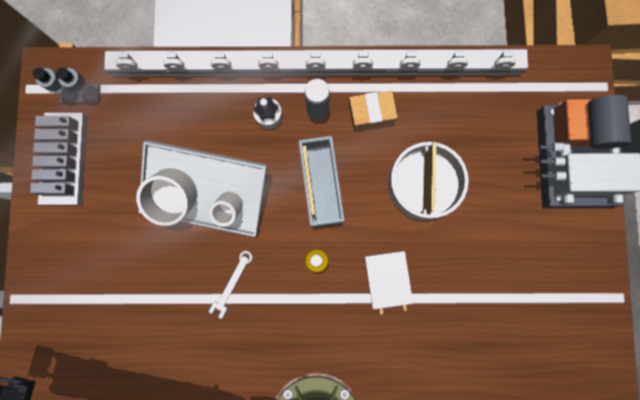

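View pics/side0.png

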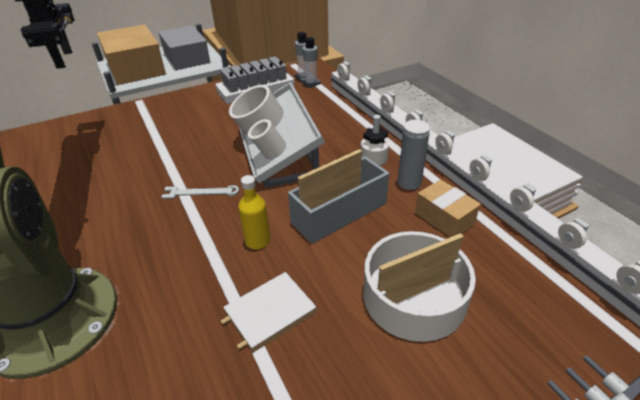

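The top view shows the large pot at about (429,180) with the divider running near-vertically, and the bin at (321,182) with the spare on its left. The rack is at (203,188), with the middle pot at (167,197) and the small pot at (226,208). Next is an enlarged crop to pick points from.

```bash
cat > h.py <<'E'
from station import robot
import cv2, numpy as np
from scipy.optimize import least_squares
def snap(n,fn=None,crop=None,k=1):
    s=robot.snapshot(n); im=s["image"]
    if fn:
        c=im if crop is None else im[crop[0]:crop[1],crop[2]:crop[3]]
        cv2.imwrite("pics/"+fn,cv2.resize(c[:,:,::-1],None,fx=k,fy=k,interpolation=cv2.INTER_CUBIC))
    return s
def rays(s,px):
    px=np.atleast_2d(np.array(px,float)); T=s["world_from_camera"]
    d=np.c_[(px[:,0]-s["cx"])/s["fx"],-(px[:,1]-s["cy"])/s["fy"],-np.ones(len(px))]@T[:3,:3].T
    return T[:3,3],d
def cast(s,px,z=0.,n=(0,0,1),p0=None):
    o,d=rays(s,px); n=np.array(n,float); p0=np.array([0,0,z]) if p0 is None else p0
    return o+d*(((p0-o)@n)/(d@n))[:,None]
def circ(P,R):
    return least_squares(lambda c:np.hypot(P[:,0]-c[0],P[:,1]-c[1])-R,P[:,:2].mean(0),loss='soft_l1',f_scale=.002).x
def white(s,box,lo=150,sat=45):
    x0,y0,x1,y1=box; hsv=cv2.cvtColor(s["image"],cv2.COLOR_RGB2HSV)
    m=((hsv[...,2]>lo)&(hsv[...,1]<sat)).astype(np.uint8); w=np.zeros_like(m); w[y0:y1,x0:x1]=m[y0:y1,x0:x1]
    return w
E
python3 - <<'E'
from h import *
s=snap("top","crop1.png",(125,245,130,475),2.3)
m=white(s,(380,130,480,230),120,60)
c=max(cv2.findContours(m,0,cv2.CHAIN_APPROX_NONE)[0],key=cv2.contourArea)
h=cv2.convexHull(c)[:,0]; print(cv2.boundingRect(c))
P=cast(s,c[:,0],.075); c0=P[:,:2].mean(0)
u=c0-s["world_from_camera"][:2,3];f=P[((P[:,:2]-c0)@u)>0]
r=np.hypot(*(f[:,:2]-c0).T); f=f[r>.085]
C=circ(f,.095); print("large",C,len(f),np.std(np.hypot(*(f[:,:2]-C).T)-.095))
# divider top edge: pale wood
hsv=cv2.cvtColor(s["image"],cv2.COLOR_RGB2HSV)
print(s["image"][180,425:442])
for b in((420,138,445,222),(296,138,320,222)):
    w=np.zeros(m.shape,np.uint8);w[b[1]:b[3],b[0]:b[2]]=1
    mm=((hsv[...,2]>170)&(hsv[...,1]>60)&(w>0)).astype(np.uint8)
    p=np.argwhere(mm)[:,::-1]; v=cv2.fitLine(p.astype(np.float32),2,0,.01,.01).ravel(); t=(p-v[2:])@v[:2]
    e=[v[2:]+v[:2]*t.min(),v[2:]+v[:2]*t.max()]; print(e, cast(s,e,.123 if b[0]>400 else .121))
E
```

```text
(391, 141, 78, 78)
large [ 0.59239521 -0.28401634] 58 0.0031986939899369504
[[ 62  52  39]
 [ 63  53  38]
 [ 65  53  39]
 [ 65  54  39]
 [ 63  53  39]
 [ 73  60  43]
 [127 105  72]
 [197 165 111]
 [230 205 139]
 [234 217 162]
 [232 222 201]
 [233 229 229]
 [233 231 235]
 [233 232 235]
 [233 231 235]
 [233 232 235]
 [233 232 235]]
[array([432.53166303, 210.01185435]), array([434.04874099, 141.97878901])] [[ 0.51101273 -0.27801276  0.123     ]
 [ 0.67466362 -0.28676234  0.123     ]]
[array([303.59540866, 145.91707886]), array([312.95809936, 213.14510304])] [[0.66688874 0.02588836 0.121     ]
 [0.50492275 0.0036343  0.121     ]]
```

View pics/crop1.png

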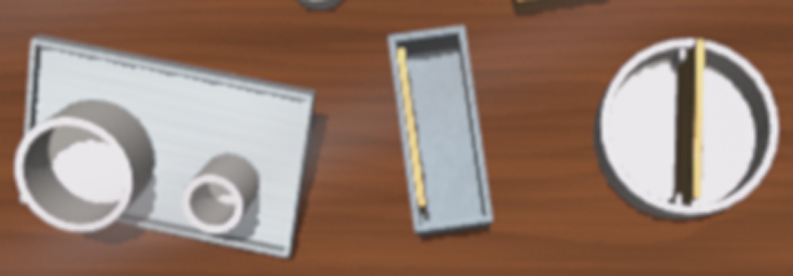

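Crop (÷2.3, +130,+125): the rack rim corners are at (33,38), (314,91) and (292,257). The middle pot's rim spans x 14–133, y 116–231; the small one's spans x 183–243, y 174–232. The bin's corners are at (390,36), (464,28), (491,220) and (416,233).

Run:
```python
from h import *
s=snap("top"); f=lambda L:np.array(L)/2.3+[130,125]-.28
B=cast(s,f([(390,36),(464,28),(491,220),(416,233)]),.088)[:,:2]; print("bin",B.mean(0),B)
print("bin len/wid",[np.hypot(*(B[i]-B[(i+1)%4])).round(3) for i in range(4)])
H=cast(s,f([(33,38),(314,91)]),.124); L=cast(s,f([(292,257)]),.045)
w=H[0]-H[1]; print("rack",H,L,np.hypot(*w[:2]),np.hypot(*(H[1]-L[0])[:2]))
a=np.arctan2(-w[0],w[1]); print("yaw",np.degrees(a))
X=np.array([np.cos(a),np.sin(a),0]); t=np.radians(26); n=np.array([-np.sin(t)*X[0],-np.sin(t)*X[1],np.cos(t)])
# tray floor plane through high edge floor midpoint
pm=(H[0]+H[1])/2-.016*n
yv=np.array([-X[1],X[0],0]); sv=np.cross(yv,n)
for nm,R,E in(("mid",.062,[(14,165),(133,190),(72,116),(85,231),(30,128),(33,213)]),("small",.032,[(183,203),(243,199),(212,174),(213,232)])):
    P=cast(s,f(E),n=n,p0=pm+.075*n); Q=np.c_[(P-pm)@sv,(P-pm)@yv]; c=circ(Q,R)
    C=pm+.075*n+c[0]*sv+c[1]*yv; print(nm,c,"rim centre",C,"base",C-.075*n,"res",(np.hypot(*(Q-c).T)-R).round(4))
print("n",n)
```

```text
bin [ 0.58801207 -0.01559618] [[ 0.68840898  0.03789122]
 [ 0.69683588 -0.04161588]
 [ 0.49008546 -0.06878455]
 [ 0.47671796  0.01012449]]
bin len/wid [np.float64(0.08), np.float64(0.209), np.float64(0.08), np.float64(0.214)]
rack [[0.67937261 0.40853799 0.124     ]
 [0.62192952 0.11474324 0.124     ]] [[0.45401246 0.14586006 0.045     ]] 0.29935775485851335 0.17077586208671738
yaw -11.062972165530184
mid [-0.11823446  0.07588488] rim centre [0.53553555 0.36146989 0.12519827] base [0.56780241 0.35516104 0.05778872] res [-0.0001  0.002   0.001   0.0003  0.001   0.0021]
small [-0.12006618 -0.07209902] rim centre [0.50552351 0.21655191 0.1243953 ] base [0.53779037 0.21024305 0.05698575] res [-0.0002 -0.0003 -0.0002 -0.0003]
n [-0.43022484  0.08411806  0.89879405]
```

Request:
{"api": "send_rows", "payload": {"targets": "1 0 0 0 -0.65; 1 0 0 0 -0.64; 1 -1 -0.96 0 0; 1 -1 -0.96 0 0; 1 -1 -0.96 0 0", "force": 40}}

```text
time_s: 0.82
tool_pos: [0.2223, 0.5555, 0.2393]
eef_rot: [0.027, 1.0, -0.0, -0.0]
ft_force: [0.9, -0.2, 0.4]
grip_width: 0.0869
```

Request:
{"api": "send_rows", "payload": {"targets": "1 -1 -0.96 0 0; 1 -1 -0.96 0 0; 1 -1 -0.96 0 0; 1 -1 -0.96 0 0; 1 -1 -0.96 0 0"}}

```text
time_s: 1.45
tool_pos: [0.3406, 0.4289, 0.2395]
eef_rot: [0.027, 1.0, -0.0, -0.0]
ft_force: [0.4, 0.7, 0.3]
grip_width: 0.0869
```

Request:
{"api": "send_rows", "payload": {"targets": "1 -1 -0.96 0 0; 1 -1 -0.96 0 0; 1 -1 -0.96 0 0; 1 -1 -0.96 0 0; 1 -1 -0.96 0 0"}}

```text
time_s: 2.08
tool_pos: [0.459, 0.3024, 0.2395]
eef_rot: [0.027, 1.0, 0.0, -0.0]
ft_force: [0.3, 0.2, -0.2]
grip_width: 0.0869
```

Request:
{"api": "send_rows", "payload": {"targets": "1 -1 -0.96 0 0; 1 -1 -0.96 0 0; 1 -1 -0.96 0 0; 1 -1 -0.96 0 0; 1 -0.14 -0.96 0 0"}}

```text
time_s: 2.7
tool_pos: [0.5565, 0.1764, 0.2391]
eef_rot: [0.028, 1.0, -0.0, 0.0]
ft_force: [0.4, -0.8, -0.1]
grip_width: 0.0869
```

Request:
{"api": "send_rows", "payload": {"targets": "1 -0.14 -0.96 0 0; 1 -0.14 -0.96 0 0; 1 -0.14 -0.96 0 0; 1 -0.14 -0.96 0 0; 1 -0.14 -0.96 0 0"}}

```text
time_s: 3.32
tool_pos: [0.5662, 0.0564, 0.2394]
eef_rot: [0.027, 1.0, 0.0, -0.0]
ft_force: [-0.6, -0.3, -0.2]
grip_width: 0.0873
```

Request:
{"api": "send_rows", "payload": {"targets": "1 -0.13 -0.96 0 0; 1 -0.13 -0.96 0 0; 1 -0.13 -0.96 0 0; 1 -0.13 -0.96 0 0; 1 -0.13 -0.96 0 0"}}

```text
time_s: 3.95
tool_pos: [0.576, -0.0642, 0.2394]
eef_rot: [0.027, 1.0, 0.0, -0.0]
ft_force: [-0.1, 0.6, -0.1]
grip_width: 0.0868
```

Request:
{"api": "send_rows", "payload": {"targets": "1 -0.13 -0.96 0 0; 1 -0.13 -0.96 0 0; 1 -0.13 -0.96 0 0; 1 -0.13 -0.96 0 0; 1 -0.13 -0.96 0 0"}}

```text
time_s: 4.58
tool_pos: [0.5859, -0.1848, 0.2394]
eef_rot: [0.027, 1.0, 0.0, -0.0]
ft_force: [-1.0, 0.4, 0.2]
grip_width: 0.0871
```

Request:
{"api": "send_rows", "payload": {"targets": "1 -0.13 -0.96 1 0; 1 -0.13 -0.96 1 0; 1 -0.13 -0.96 0.5 0; 1 0 0 0 0; 1 0 0 0 0"}}

```text
time_s: 5.2
tool_pos: [0.5923, -0.2556, 0.1774]
eef_rot: [0.026, 1.0, 0.0, 0.0]
ft_force: [0.0, 0.8, -0.7]
grip_width: 0.0866
```

Request:
{"api": "send_rows", "payload": {"targets": "1 0 -0.54 0.5 0; 1 -0.05 -0.53 0.5 0; 1 0 0 0.7 0; 1 0 0 0.7 0; 1 0 0 0.5 0"}}

```text
time_s: 5.82
tool_pos: [0.5912, -0.2825, 0.1026]
eef_rot: [0.027, 1.0, 0.001, -0.001]
ft_force: [-0.2, 0.8, 0.1]
grip_width: 0.087
```

Request:
{"api": "send_rows", "payload": {"targets": "0 0 0 0 0; -0.5 0 0 0 0; -1 0 0 0 0; -1 0 0 0 0; -1 0 0 0 0"}}

```text
time_s: 6.45
tool_pos: [0.5918, -0.2834, 0.1049]
eef_rot: [0.027, 1.0, -0.0, 0.0]
ft_force: [-0.1, -0.2, 0.2]
grip_width: 0.0453
```

Request:
{"api": "send_rows", "payload": {"targets": "-1 0 0 0 0; -1 0 0 0 0; -1 0 0 0 0; -1 0 0 0 0; -1 0 0 0 0"}}

```text
time_s: 7.08
tool_pos: [0.5916, -0.2833, 0.1045]
eef_rot: [0.027, 1.0, 0.0, -0.0]
ft_force: [-0.2, -0.2, 0.6]
grip_width: 0.0078
```

Request:
{"api": "send_rows", "payload": {"targets": "-1 0 0 0 0; -1 0 0 -0.2 0; -1 0 0 -0.4 0; -1 0 0 -0.4 0; -1 0 0 -0.4 0"}}

```text
time_s: 7.7
tool_pos: [0.5918, -0.2835, 0.1407]
eef_rot: [0.027, 1.0, -0.0, 0.0]
ft_force: [-0.2, 0.1, -0.9]
grip_width: 0.0076
```

Request:
{"api": "send_rows", "payload": {"targets": "-1 0 0 -0.7 0; -1 0 0 -0.9 0; -1 0 0 -0.9 0; -1 0 0 -0.2 -0.67; -1 0 0 0 -0.67"}}

```text
time_s: 8.32
tool_pos: [0.5922, -0.2838, 0.2092]
eef_rot: [-0.068, 0.998, -0.001, 0.001]
ft_force: [-0.4, 0.2, -1.3]
grip_width: 0.0081
```

Request:
{"api": "send_rows", "payload": {"targets": "-1 -0.12 0.5 0 0; -1 -0.12 0.95 0 0; -1 -0.12 0.95 0 0; -1 -0.12 0.95 0 0; -1 -0.12 0.95 0 0"}}

```text
time_s: 8.95
tool_pos: [0.5923, -0.1729, 0.2074]
eef_rot: [-0.066, 0.998, 0.0, 0.0]
ft_force: [0.5, 1.2, -1.6]
grip_width: 0.0073
```

Request:
{"api": "send_rows", "payload": {"targets": "-1 -0.12 0.95 0 0; -1 -0.12 0.95 0 0; -1 -0.12 0.95 0 0; -1 -0.12 0.95 0 0; -1 -0.12 0.95 0 0"}}

```text
time_s: 9.57
tool_pos: [0.5911, -0.0533, 0.2075]
eef_rot: [-0.066, 0.998, 0.0, 0.0]
ft_force: [-0.4, -0.5, -1.7]
grip_width: 0.0078
```

Request:
{"api": "send_rows", "payload": {"targets": "-1 -0.12 0.95 0 0; -1 0 0.44 0 0; -1 0 0 0 0"}}

```text
time_s: 9.95
tool_pos: [0.5895, -0.0193, 0.2072]
eef_rot: [-0.067, 0.998, 0.0, 0.0]
ft_force: [-0.5, -0.1, -2.3]
grip_width: 0.0076
```

Run:
```python
from h import *
o=robot.get_obs(); print(o["time_s"],o["tool_pos"],o["eef_rot"],o["ft_force"])
s=snap("side","side1.png",(100,360,220,520),2.2)
s=snap("top")
m=white(s,(380,130,480,230),120,60)
c=max(cv2.findContours(m,0,cv2.CHAIN_APPROX_NONE)[0],key=cv2.contourArea)
P=cast(s,c[:,0],.075); c0=P[:,:2].mean(0)
u=c0-s["world_from_camera"][:2,3];f=P[((P[:,:2]-c0)@u)>0]
f=f[np.hypot(*(f[:,:2]-c0).T)>.085]
C=circ(f,.095); print("large",C,len(f),np.std(np.hypot(*(f[:,:2]-C).T)-.095),cv2.boundingRect(c))
```

```text
9.95 [ 0.58945685 -0.01931976  0.20724737] [-6.72389038e-02  9.97736898e-01  1.02725551e-04  2.64922199e-05] [-0.50861005 -0.0899368  -2.30581545]
large [ 0.59259118 -0.28314473] 109 0.0007404280046869399 (391, 141, 78, 78)
```

View pics/side1.png

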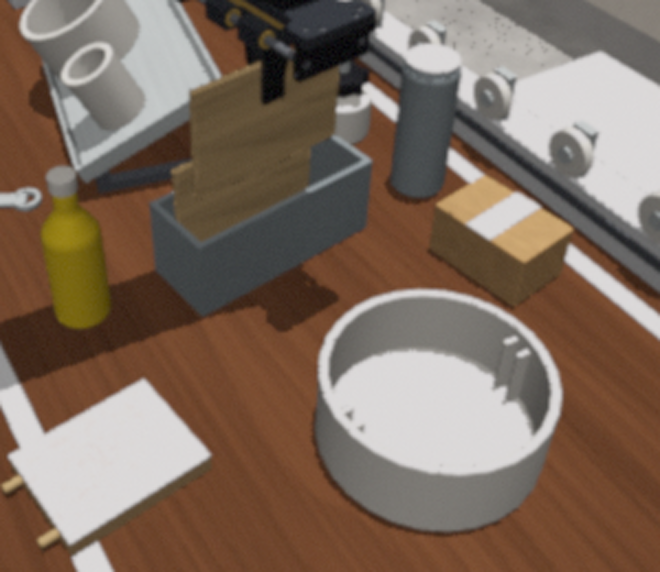

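The side view shows the board hanging upright over the free half of the bin, behind the front wall at about (260,190). The large pot is empty and hasn't moved. Lowering the board now.

Request:
{"api": "send_rows", "payload": {"targets": "-1 0 -0.04 0.8 0; -1 0 0 0.9 0; -1 0 0 0.9 0; -1 0 0 0.9 0; -1 0 0 0.4 0"}}

```text
time_s: 10.68
tool_pos: [0.5889, -0.0228, 0.1083]
eef_rot: [-0.066, 0.998, -0.0, -0.001]
ft_force: [-0.7, -0.9, -0.1]
grip_width: 0.0078
```

Request:
{"api": "send_rows", "payload": {"targets": "-1 0 0 0.2 0; -1 0 0 0.07 0; -1 0 0 0 0; -1 0 0 0 0"}}

```text
time_s: 11.18
tool_pos: [0.5902, -0.0213, 0.1035]
eef_rot: [-0.067, 0.998, 0.0, 0.001]
ft_force: [0.3, -0.9, -0.9]
grip_width: 0.008
```

Request:
{"api": "send_rows", "payload": {"targets": "-1 0 0 0.05 0; -1 0 0 0 0; -0.8 0 0 0 0; -0.6 0 0 0 0; -0.45 0 0 0 0"}}

```text
time_s: 11.8
tool_pos: [0.5896, -0.0213, 0.1013]
eef_rot: [-0.067, 0.998, -0.0, -0.0]
ft_force: [-0.1, -0.4, -0.3]
grip_width: 0.0194
```

Request:
{"api": "send_rows", "payload": {"targets": "-0.45 0 0 0 0; -0.45 0 0 -0.5 0; -0.45 0 0 -1 0; -0.45 0 0 -1 0; 0 0 0 -1 0"}}

```text
time_s: 12.42
tool_pos: [0.59, -0.0214, 0.1909]
eef_rot: [-0.067, 0.998, 0.0, 0.001]
ft_force: [0.5, 0.3, 0.4]
grip_width: 0.0281
```

Run:
```python
from h import *
o=robot.get_obs(); print(o["time_s"],o["tool_pos"],o["grip_width"],o["joint_pos"].round(2))
s=snap("side","side2.png",(100,360,220,520),2)
```

```text
12.425 [ 0.5899857  -0.021439    0.19091567] 0.028054406232849837 [-0.39  0.23  0.45  1.69 -0.11  1.25  1.78]
```

View pics/side2.png

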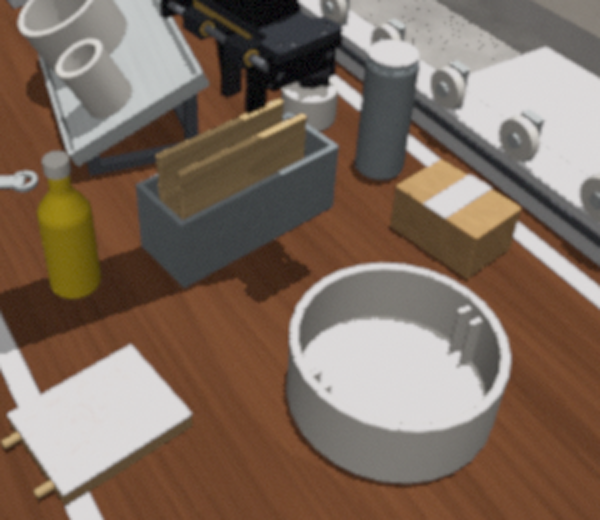

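The divider now stands on its own beside the spare, at about (245,145) in the crop. I'll pick the middle pot next by its wall, with the jaws along the rack's y axis.

Request:
{"api": "send_rows", "payload": {"targets": "-0.08 0 0 0 0.8; -0.08 0 0 0 0.8; -0.08 0 0 0 0.73; -0.08 0.37 0.94 0 0; -0.08 0.37 0.95 0 0"}}

```text
time_s: 13.1
tool_pos: [0.5807, 0.0288, 0.1896]
eef_rot: [0.096, 0.995, 0.0, 0.0]
ft_force: [0.4, 0.1, -0.5]
grip_width: 0.0403
```

Request:
{"api": "send_rows", "payload": {"targets": "-0.08 0.37 0.95 0 0; -0.08 0.37 0.95 0 0; -0.08 0.37 0.95 0 0; -0.08 0.37 0.95 0 0; -0.08 0.37 0.95 0 0"}}

```text
time_s: 13.72
tool_pos: [0.5579, 0.1547, 0.1897]
eef_rot: [0.096, 0.995, 0.0, 0.0]
ft_force: [-0.4, -1.0, 0.7]
grip_width: 0.0399
```

Request:
{"api": "send_rows", "payload": {"targets": "-0.08 0.37 0.95 0 0; -0.08 0.37 0.95 0 0; -0.08 0.37 0.95 0 0; -0.08 0.37 0.95 0 0; -0.08 0.37 0.95 0 0"}}

```text
time_s: 14.35
tool_pos: [0.5351, 0.2802, 0.1896]
eef_rot: [0.096, 0.995, 0.0, 0.0]
ft_force: [-0.4, -0.1, 0.0]
grip_width: 0.0401
```

Request:
{"api": "send_rows", "payload": {"targets": "-0.08 0.3 0.85 0 0; -0.08 0 0 0 0; -0.08 0 0 0 0"}}

```text
time_s: 14.72
tool_pos: [0.5323, 0.3004, 0.1891]
eef_rot: [0.096, 0.995, -0.0, 0.0]
ft_force: [0.4, 0.8, 0.5]
grip_width: 0.04
```

Request:
{"api": "send_rows", "payload": {"targets": "-0.08 0.08 0.1 0.8 0; -0.08 0 0 0.9 0; -0.08 0 0 0.8 0; -0.08 0 0 0.5 0; -0.08 0 0 0.18 0"}}

```text
time_s: 15.35
tool_pos: [0.53, 0.3041, 0.1084]
eef_rot: [0.096, 0.995, -0.0, -0.001]
ft_force: [0.1, 0.3, 0.1]
grip_width: 0.0403
```

Request:
{"api": "send_rows", "payload": {"targets": "-0.3 0 0 0 0; -0.5 0 0 0 0; -0.8 0 0 0 0; -1 0 0 0 0; -1 0 0 0 0"}}

```text
time_s: 15.98
tool_pos: [0.5302, 0.3047, 0.1099]
eef_rot: [0.096, 0.995, 0.0, -0.0]
ft_force: [-0.4, 0.5, 1.4]
grip_width: 0.0077
```

Request:
{"api": "send_rows", "payload": {"targets": "-1 0 0 0 0; -1 0 0 0 0; -1 0 0 -0.1 0; -1 0 0 -0.3 0; -1 0 0 -0.4 0"}}

```text
time_s: 16.6
tool_pos: [0.5301, 0.3041, 0.1296]
eef_rot: [0.096, 0.995, -0.0, -0.0]
ft_force: [0.4, -0.3, -2.2]
grip_width: 0.0079
```

Request:
{"api": "send_rows", "payload": {"targets": "-1 0 0 -0.8 0; -1 0 0 -0.8 0; -1 0.5 0.1 0 0; -1 0.98 0.21 0 0; -1 0.98 0.21 0 0"}}

```text
time_s: 17.23
tool_pos: [0.4705, 0.3295, 0.1691]
eef_rot: [0.096, 0.995, -0.0, -0.001]
ft_force: [-0.3, 0.7, -3.4]
grip_width: 0.0079
```

Request:
{"api": "send_rows", "payload": {"targets": "-1 0.98 0.21 0 0; -1 0.98 0.21 0 0; -1 0.98 0.21 0 0; -1 0.98 0.21 0.5 0; -1 0.47 0.12 0.9 0"}}

```text
time_s: 17.85
tool_pos: [0.3669, 0.375, 0.1348]
eef_rot: [0.094, 0.996, 0.001, -0.0]
ft_force: [-0.2, -0.3, -3.3]
grip_width: 0.0079
```

Request:
{"api": "send_rows", "payload": {"targets": "-1 0 0 0.9 0; -1 0 0 0.6 0; -1 0 0 0.4 0; -1 0 0 0 0"}}

```text
time_s: 18.35
tool_pos: [0.369, 0.3731, 0.0865]
eef_rot: [0.096, 0.995, -0.0, -0.0]
ft_force: [0.7, -0.1, -3.4]
grip_width: 0.0076
```

Run:
```python
from h import *
o=robot.get_obs(); print(o["time_s"],o["tool_pos"],o["ft_force"],o["wrist_torque"])
s=snap("side","side3.png",(20,240,100,400),2.4)
```

```text
18.35 [0.36901117 0.37310677 0.0865332 ] [ 0.70026222 -0.12315092 -3.38283202] [-0.22118335  0.11669534 -0.01695815]
```

View pics/side3.png

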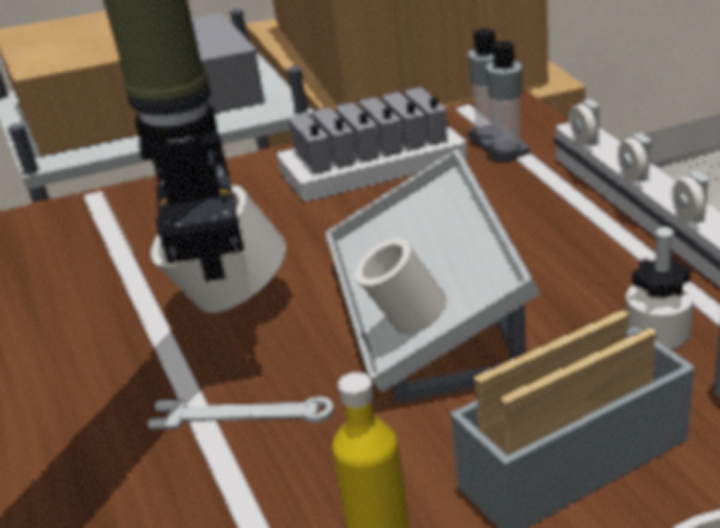

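The middle pot is gripped at its wall at about (215,260), still leaning, and the table under it is clear. I'll press it gently down to level it.

Request:
{"api": "send_rows", "payload": {"targets": "-1 0 0 0.2 0; -1 0 0 0.2 0; -1 0 0 0.2 0; -1 0 0 0.2 0", "force": 12}}

```text
time_s: 18.9
tool_pos: [0.3755, 0.3721, 0.0706]
eef_rot: [0.098, 0.995, 0.001, 0.004]
ft_force: [6.5, -10.1, 15.0]
grip_width: 0.0082
```

Request:
{"api": "send_rows", "payload": {"targets": "-1 0 0 0.15 0; -1 0 0 0.12 0; -1 0 0 0.04 0; -1 0 0 0 0"}}

```text
time_s: 19.4
tool_pos: [0.3751, 0.3732, 0.0626]
eef_rot: [0.098, 0.995, 0.002, 0.004]
ft_force: [6.2, -5.6, 10.7]
grip_width: 0.0096
```

Run:
```python
from h import *
o=robot.get_obs(); print(o["time_s"],o["tool_pos"],o["ft_force"],o["wrist_torque"])
s=snap("side","side4.png",(60,180,130,290),3.5)
```

```text
19.4 [0.37506499 0.3732471  0.06262965] [ 6.23581745 -5.59081049 10.70948531] [-0.99640588 -1.27384304 -0.22834648]
```

View pics/side4.png

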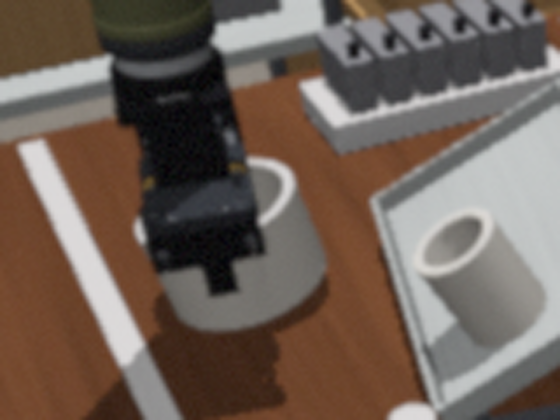

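The pot has turned most of the way, with a small lean left. I'll soften the grip, press a little more, then open so it settles flat.

Request:
{"api": "send_rows", "payload": {"targets": "-1 0 0 0 0; -1 0 0 0.1 0; -1 0 0 0.1 0; -1 0 0 0.05 0; -1 0 0 0 0", "force": 4}}

```text
time_s: 20.08
tool_pos: [0.3692, 0.3735, 0.0533]
eef_rot: [0.096, 0.995, -0.0, -0.0]
ft_force: [0.9, -1.8, 4.7]
grip_width: 0.0117
```

Request:
{"api": "send_rows", "payload": {"targets": "-0.75 0 0 0 0; -0.6 0 0 0 0; -0.4 0 0 0 0; -0.1 0 0 0 0; -0.1 0 0 0 0"}}

```text
time_s: 20.7
tool_pos: [0.369, 0.3735, 0.0529]
eef_rot: [0.096, 0.995, -0.0, -0.0]
ft_force: [0.2, 0.2, 0.1]
grip_width: 0.036
```

Request:
{"api": "send_rows", "payload": {"targets": "-0.1 0 0 -0.7 0; -0.1 0 0 -1 0; -0.1 0 0 -1 0; -0.1 0 -1 -1 0; -0.1 0 -1 0 0"}}

```text
time_s: 21.32
tool_pos: [0.3611, 0.3253, 0.1491]
eef_rot: [0.096, 0.995, 0.002, 0.002]
ft_force: [0.6, 0.6, -0.1]
grip_width: 0.0393
```

Request:
{"api": "send_rows", "payload": {"targets": "-0.1 0 -1 0 0; -0.1 0 -1 0 0; -0.1 0 -1 0 0; -0.1 0 0 0 0"}}

```text
time_s: 21.82
tool_pos: [0.3457, 0.2497, 0.1468]
eef_rot: [0.097, 0.995, 0.001, 0.0]
ft_force: [-0.6, 0.7, 0.6]
grip_width: 0.0393
```

Run:
```python
from h import *
o=robot.get_obs(); print(o["time_s"],o["tool_pos"],o["ft_force"],o["joint_pos"].round(2))
s=snap("side"); t=snap("top")
a=cv2.resize(s["image"][20:220,110:310],None,fx=2,fy=2); b=cv2.resize(t["image"][150:350,90:290],None,fx=2,fy=2)
cv2.imwrite("pics/mid1.png",np.hstack([a,b])[:,:,::-1])
```

```text
21.825 [0.34569846 0.24967399 0.14675327] [-0.64096383  0.65858683  0.61364532] [-0.93 -0.1   0.23  2.1   0.02  1.13  0.67]
```

View pics/mid1.png

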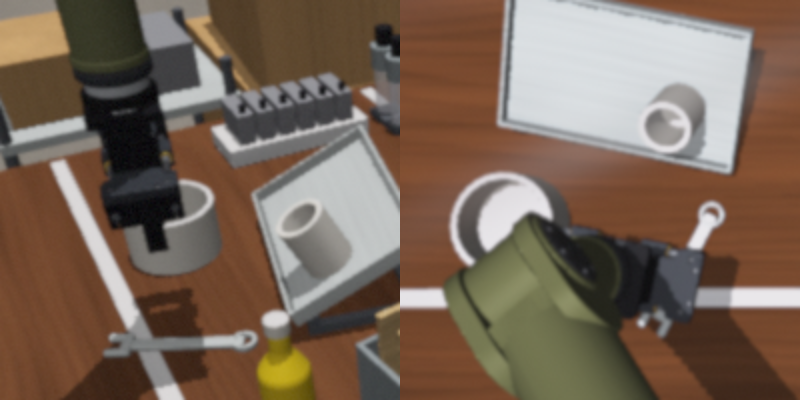

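Both views show the middle pot standing upright on the table: side view (172,235), and in the top half at about (505,225). I'll measure it from the top picture.

Run:
```python
from h import *
s=snap("top")
m=white(s,(105,230,160,290),150,60)
c=max(cv2.findContours(m,0,cv2.CHAIN_APPROX_NONE)[0],key=cv2.contourArea)[:,0]
# left boundary: first white px per row, top boundary: first per column
p=[]
for y in range(234,285):
    x=np.flatnonzero(m[y,105:160]); 
    if len(x): p.append((x[0]+105-.5,y))
for x in range(120,145):
    y=np.flatnonzero(m[230:290,x]); 
    if len(y): p.append((x,y[0]+230-.5))
P=cast(s,p,.075); C=circ(P,.062); r=np.hypot(*(P[:,:2]-C).T)-.062
k=abs(r)<.004; C=circ(P[k],.062); r=np.hypot(*(P[:,:2]-C).T)-.062
print(C,k.sum(),len(k),(r*1000).round(1)); print(p[::6])
```

```text
[0.3941934  0.42492367] 72 72 [ 0.6  0.4  0.1  0.3 -0.5  0.3 -0.  -0.2 -0.2  0.   0.4 -1.1 -0.4  0.4
 -0.8  0.3 -0.7 -1.6 -0.2 -0.9  0.8  0.3 -0.2 -0.5 -0.8 -1.  -1.1  1.3
 -1.  -0.8 -0.5 -0.1  0.4  0.9 -0.7  0.1  0.9 -0.3  0.7  1.8  1.   0.3
 -0.1  1.4  1.2  1.2 -0.   0.2 -0.1 -0.2 -0.1  0.1  0.6 -0.9 -0.2  0.7
 -0.4  0.7 -0.3  1.2  0.4 -0.3  1.5  1.   0.6  0.3  0.  -0.1 -0.1 -0.
  0.1  0.4]
[(np.float64(134.5), 236), (np.float64(123.5), 242), (np.float64(118.5), 248), (np.float64(115.5), 254), (np.float64(114.5), 260), (np.float64(114.5), 266), (np.float64(115.5), 272), (np.float64(119.5), 278), (121, np.float64(244.5)), (127, np.float64(239.5)), (133, np.float64(236.5)), (139, np.float64(235.5))]
```

Request:
{"api": "send_rows", "payload": {"targets": "-0.08 -0.11 0.98 0 0; -0.08 -0.11 0.98 0 0; -0.08 -0.11 0.98 0 0; -0.08 -0.11 0.98 0 0; -0.08 -0.11 0.98 0 0", "force": 40}}

```text
time_s: 22.6
tool_pos: [0.3823, 0.3704, 0.1455]
eef_rot: [0.095, 0.995, 0.0, -0.0]
ft_force: [-0.5, 1.1, 0.0]
grip_width: 0.0402
```

Request:
{"api": "send_rows", "payload": {"targets": "-0.08 0 0 0 0; -0.08 0 0 0 0"}}

```text
time_s: 22.85
tool_pos: [0.382, 0.3681, 0.1453]
eef_rot: [0.096, 0.995, -0.001, -0.0]
ft_force: [-0.8, -0.6, -0.3]
grip_width: 0.0402
```

Request:
{"api": "send_rows", "payload": {"targets": "-0.08 0 0 0.9 0; -0.08 0 0 0.9 0; -0.08 0 0 0.8 0; -0.08 0 0 0.6 0; -0.08 0 0 0.17 0"}}

```text
time_s: 23.48
tool_pos: [0.3819, 0.3676, 0.0605]
eef_rot: [0.096, 0.995, -0.001, -0.0]
ft_force: [-0.2, 0.2, 0.6]
grip_width: 0.04
```

Request:
{"api": "send_rows", "payload": {"targets": "-0.3 0 0 0 0; -0.5 0 0 0 0; -0.8 0 0 0 0; -1 0 0 0 0; -1 0 0 0 0"}}

```text
time_s: 24.1
tool_pos: [0.3825, 0.3686, 0.0617]
eef_rot: [0.096, 0.995, 0.0, 0.0]
ft_force: [-0.7, 0.3, 2.8]
grip_width: 0.0092
```

Request:
{"api": "send_rows", "payload": {"targets": "-1 0 0 0 0; -1 0 0 0 0; -1 0 0 -0.2 0; -1 0 0 -0.6 0; -1 0 0 -1 0"}}

```text
time_s: 24.72
tool_pos: [0.3815, 0.3676, 0.1063]
eef_rot: [0.096, 0.995, -0.001, -0.001]
ft_force: [1.4, -0.0, -2.2]
grip_width: 0.0089
```

Request:
{"api": "send_rows", "payload": {"targets": "-1 0 0 -1 0; -1 0 0 -1 0; -1 0 0 -1 0; -1 0 0 -1 0; -1 0 0 -1 0"}}

```text
time_s: 25.35
tool_pos: [0.382, 0.3681, 0.2327]
eef_rot: [0.096, 0.995, -0.0, -0.0]
ft_force: [0.6, 0.4, -3.2]
grip_width: 0.0087
```

Request:
{"api": "send_rows", "payload": {"targets": "-1 0 0 -0.4 0; -1 0 0 0 0"}}

```text
time_s: 25.6
tool_pos: [0.3824, 0.3685, 0.2418]
eef_rot: [0.096, 0.995, 0.0, 0.0]
ft_force: [-0.4, -0.6, -2.7]
grip_width: 0.0088
```

Request:
{"api": "send_rows", "payload": {"targets": "-1 -0.25 -0.5 0 0; -1 -0.49 -0.97 0 0; -1 -0.49 -0.97 0 0; -1 -0.49 -0.97 0 0; -1 -0.49 -0.97 0 0"}}

```text
time_s: 26.22
tool_pos: [0.4155, 0.2479, 0.2401]
eef_rot: [0.096, 0.995, -0.001, -0.001]
ft_force: [0.1, 0.6, -2.5]
grip_width: 0.009
```

Request:
{"api": "send_rows", "payload": {"targets": "-1 -0.49 -0.97 0 0; -1 -0.49 -0.97 0 0; -1 -0.49 -0.97 0 0; -1 -0.49 -0.97 0 0; -1 -0.49 -0.97 0 0"}}

```text
time_s: 26.85
tool_pos: [0.4521, 0.1174, 0.2401]
eef_rot: [0.096, 0.995, -0.001, -0.001]
ft_force: [0.0, 0.7, -3.1]
grip_width: 0.0088
```

Request:
{"api": "send_rows", "payload": {"targets": "-1 -0.49 -0.97 0 0; -1 -0.49 -0.97 0 0; -1 -0.49 -0.97 0 0; -1 -0.49 -0.97 0 0; -1 -0.49 -0.97 0 0"}}

```text
time_s: 27.48
tool_pos: [0.4888, -0.0131, 0.2402]
eef_rot: [0.096, 0.995, -0.0, -0.001]
ft_force: [-0.6, -0.7, -3.1]
grip_width: 0.0088
```

Request:
{"api": "send_rows", "payload": {"targets": "-1 -0.49 -0.97 0 0; -1 -0.49 -0.97 0 0; -1 -0.49 -0.97 0 0; -1 -0.49 -0.97 0 0; -1 -0.49 -0.97 0 0"}}

```text
time_s: 28.1
tool_pos: [0.5256, -0.1435, 0.2403]
eef_rot: [0.096, 0.995, -0.0, -0.001]
ft_force: [0.2, -0.0, -3.0]
grip_width: 0.0086
```

Request:
{"api": "send_rows", "payload": {"targets": "-1 -0.49 -0.97 0 0; -1 -0.49 -0.97 0 0; -1 -0.49 -0.97 0 0; -1 -0.49 -0.97 0 0; -1 -0.49 -0.97 0 0"}}

```text
time_s: 28.72
tool_pos: [0.5625, -0.274, 0.2401]
eef_rot: [0.096, 0.995, 0.0, -0.001]
ft_force: [-0.5, -0.1, -3.2]
grip_width: 0.0091
```

Request:
{"api": "send_rows", "payload": {"targets": "-1 -0.49 -0.97 0 0; -1 -0.49 -0.97 0 0; -1 -0.25 -0.6 0 0; -1 0 0 0 0; -1 0 0 0 0"}}

```text
time_s: 29.35
tool_pos: [0.5816, -0.3396, 0.241]
eef_rot: [0.095, 0.995, 0.001, -0.0]
ft_force: [-0.5, 0.8, -2.9]
grip_width: 0.0087
```

Run:
```python
from h import *
o=robot.get_obs(); print(o["time_s"],o["tool_pos"],o["ft_force"],o["grip_width"],o["joint_pos"].round(2))
s=snap("side"); t=snap("top")
a=cv2.resize(s["image"][160:360,330:530],None,fx=2,fy=2); b=cv2.resize(t["image"][90:290,330:530],None,fx=2,fy=2)
cv2.imwrite("pics/mid2.png",np.hstack([a,b])[:,:,::-1])
```

```text
29.35 [ 0.58163042 -0.33960325  0.24103454] [-0.49851982  0.75173996 -2.87532524] 0.008710547844971519 [-0.09  0.46  0.81  1.41 -0.33  1.42  2.1 ]
```

View pics/mid2.png

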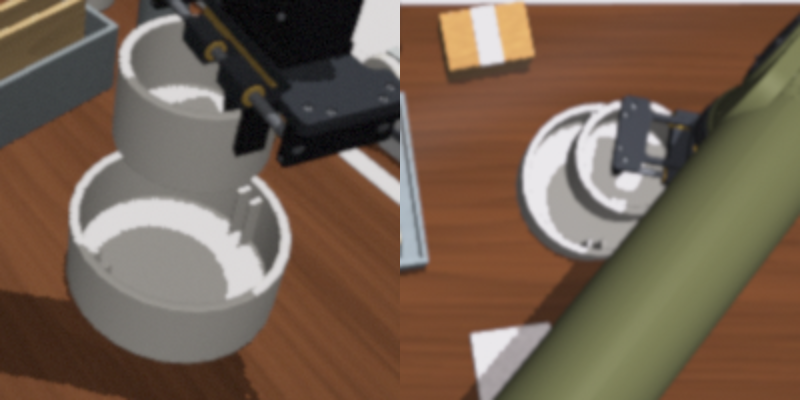

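The middle pot hangs level above the large one and its ray-cast position is centred: left rim edge at y ≈ -0.22, against an ideal -0.221. Lowering it in now.

Request:
{"api": "send_rows", "payload": {"targets": "-1 0 0 0.9 0; -1 0 0 0.9 0; -1 0 0 0.9 0; -1 0 0 0.8 0; -1 0 0 0.8 0"}}

```text
time_s: 30.08
tool_pos: [0.5821, -0.34, 0.133]
eef_rot: [0.095, 0.995, 0.0, 0.0]
ft_force: [-0.3, -0.8, -2.1]
grip_width: 0.0086
```

Request:
{"api": "send_rows", "payload": {"targets": "-1 0 0 0.8 0; -1 0 0 0.7 0; -1 0 0 0.4 0; -1 0 0 0.25 0; -1 0 0 0.1 0"}}

```text
time_s: 30.7
tool_pos: [0.5818, -0.3408, 0.0775]
eef_rot: [0.096, 0.995, -0.0, 0.0]
ft_force: [0.2, -0.2, -2.6]
grip_width: 0.0087
```

Request:
{"api": "send_rows", "payload": {"targets": "-1 0 0 0.1 0; -1 0 0 0.1 0; -1 0 0 0 0"}}

```text
time_s: 31.08
tool_pos: [0.5817, -0.3405, 0.0725]
eef_rot: [0.096, 0.995, 0.0, 0.0]
ft_force: [-0.1, 0.1, -2.6]
grip_width: 0.0088
```

Request:
{"api": "send_rows", "payload": {"targets": "-1 0 0 0.08 0; -1 0 0 0.05 0; -1 0 0 0.04 0; -1 0 0 0 0"}}

```text
time_s: 31.58
tool_pos: [0.5818, -0.3409, 0.0698]
eef_rot: [0.096, 0.995, 0.0, 0.0]
ft_force: [-2.0, 1.8, 5.6]
grip_width: 0.0088
```

Request:
{"api": "send_rows", "payload": {"targets": "-0.78 0 0 0 0; -0.7 0 0 0 0; -0.6 0 0 0 0; -0.6 0 0 0 0; -0.6 0 0 -0.3 0"}}

```text
time_s: 32.2
tool_pos: [0.5814, -0.3403, 0.0753]
eef_rot: [0.096, 0.995, 0.0, -0.001]
ft_force: [-0.2, -0.6, -0.3]
grip_width: 0.0174
```

Request:
{"api": "send_rows", "payload": {"targets": "-0.6 0 0 -0.7 0; -0.6 0 0 -1 0; -0.6 0 0 -1 0; -0.6 0 0 -1 0; 0 0 0 -1 0"}}

```text
time_s: 32.83
tool_pos: [0.5819, -0.341, 0.1958]
eef_rot: [0.096, 0.995, -0.0, 0.001]
ft_force: [-0.1, 0.0, 0.8]
grip_width: 0.0218
```

Request:
{"api": "send_rows", "payload": {"targets": "1 0.31 0.97 0 0; 1 0.31 0.97 0 0; 1 0.31 0.97 0 0; 1 0.31 0.97 0 0; 1 0.31 0.97 0 0"}}

```text
time_s: 33.45
tool_pos: [0.5669, -0.2138, 0.1948]
eef_rot: [0.096, 0.995, 0.0, 0.001]
ft_force: [-0.1, 0.6, -0.6]
grip_width: 0.0693
```

Request:
{"api": "send_rows", "payload": {"targets": "1 0.31 0.97 0 0; 1 0.31 0.97 0 0; 1 0.31 0.97 0 0; 1 0.31 0.97 0 0; 1 0.31 0.97 0 0"}}

```text
time_s: 34.08
tool_pos: [0.5521, -0.0875, 0.1948]
eef_rot: [0.096, 0.995, 0.0, 0.001]
ft_force: [-0.6, -0.2, 0.6]
grip_width: 0.087
```

Request:
{"api": "send_rows", "payload": {"targets": "1 0.31 0.97 0 0; 1 0.31 0.97 0 0; 1 0.31 0.97 0 0; 1 0.31 0.97 0 0; 1 0.31 0.97 0 0"}}

```text
time_s: 34.7
tool_pos: [0.5373, 0.0389, 0.1948]
eef_rot: [0.096, 0.995, 0.001, 0.001]
ft_force: [-0.4, -0.5, 0.4]
grip_width: 0.087
```

Request:
{"api": "send_rows", "payload": {"targets": "1 0.31 0.97 0 0; 1 0.31 0.97 0 0; 1 0.31 0.97 0 0; 1 0.31 0.97 0 0; 1 0.31 0.97 0 0"}}

```text
time_s: 35.33
tool_pos: [0.5225, 0.1655, 0.1949]
eef_rot: [0.096, 0.995, 0.001, 0.001]
ft_force: [-0.2, -0.7, 0.2]
grip_width: 0.0871
```

Request:
{"api": "send_rows", "payload": {"targets": "1 0.31 0.97 0 0; 1 0.26 0.97 0 0; 1 0 0 0 0; 1 0 0 0 0"}}

```text
time_s: 35.83
tool_pos: [0.5178, 0.214, 0.1941]
eef_rot: [0.096, 0.995, -0.0, 0.0]
ft_force: [0.2, 0.3, -0.4]
grip_width: 0.0869
```

Run:
```python
from h import *
o=robot.get_obs(); print(o["time_s"],o["tool_pos"],o["grip_width"])
s=snap("top"); snap("side","nest1.png",(150,350,330,530),3)
cv2.imwrite("pics/t_nest.png",cv2.resize(s["image"][130:230,380:480],None,fx=6,fy=6,interpolation=cv2.INTER_CUBIC)[:,:,::-1])
a=cv2.resize(s["image"][130:230,380:480],None,fx=4,fy=4); q=snap("side"); b=cv2.resize(q["image"][220:350,350:480],(400,400))
cv2.imwrite("pics/nest1.png",np.hstack([a,b])[:,:,::-1])
m=white(s,(380,130,480,230),120,60)
c=max(cv2.findContours(m,0,cv2.CHAIN_APPROX_NONE)[0],key=cv2.contourArea)
P=cast(s,c[:,0],.075); c0=P[:,:2].mean(0)
u=c0-s["world_from_camera"][:2,3];f=P[((P[:,:2]-c0)@u)>0]
f=f[np.hypot(*(f[:,:2]-c0).T)>.085]
print("large",circ(f,.095),len(f))
```

```text
35.825 [0.51783099 0.21395461 0.19405015] 0.0868990583422536
large [ 0.59261473 -0.28313506] 110
```

View pics/nest1.png

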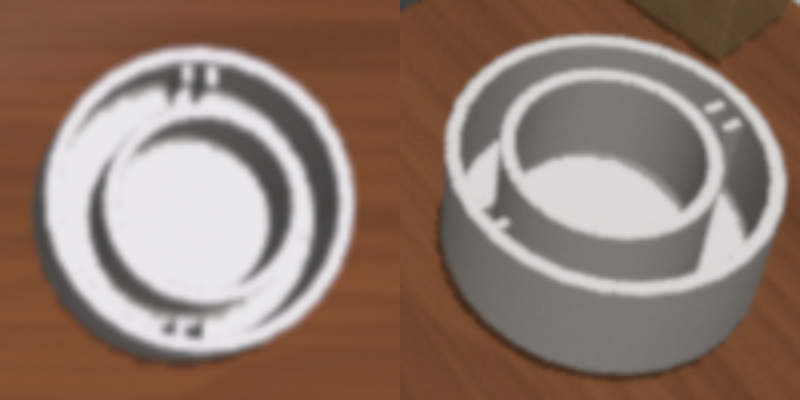

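The middle pot sits flat inside the large one: crop left centre about (207,207), and the large pot centre about (199,200). Descending on the small pot.

Request:
{"api": "send_rows", "payload": {"targets": "1 0 0 0.9 0; 1 0 0 0.9 0; 1 0 0 0.9 0; 1 0 0 0.8 0; 1 0 0 0.38 0", "force": 25}}

```text
time_s: 36.6
tool_pos: [0.517, 0.2143, 0.0954]
eef_rot: [0.096, 0.995, -0.001, -0.001]
ft_force: [0.4, 0.2, -0.4]
grip_width: 0.0868
```

Request:
{"api": "send_rows", "payload": {"targets": "0.8 0 0 0 0; 0.6 0 0 0 0; 0.4 0 0 0 0; 0.2 0 0 0 0; 0.2 0 0 0 0"}}

```text
time_s: 37.22
tool_pos: [0.5178, 0.2157, 0.0971]
eef_rot: [0.096, 0.995, 0.0, 0.0]
ft_force: [-0.4, 0.9, 4.9]
grip_width: 0.0643
```

Request:
{"api": "send_rows", "payload": {"targets": "0 0 0 0 0; 0 0 0 -0.3 0; 0 0 0 -0.6 0; 0 0 0 -0.8 0; 0 0 0 -0.8 0"}}

```text
time_s: 37.85
tool_pos: [0.5173, 0.2152, 0.16]
eef_rot: [0.096, 0.995, 0.0, 0.0]
ft_force: [0.5, 1.0, -1.3]
grip_width: 0.0647
```

Run:
```python
from h import *
s=snap("top"); f=lambda L:np.array(L)/4.+[380,130]-.375
P=cast(s,f([(103,205),(312,210),(205,118),(291,205)]),.083); R=np.array([.062,.062,.054,.054])
c=least_squares(lambda c:np.hypot(*(P[:,:2]-c).T)-R,[.59,-.285]); print(c.x,c.fun)
```

```text
[ 0.586737   -0.28536476] [ 0.00105756  0.00294761  0.00014374 -0.00188877]
```

Request:
{"api": "send_rows", "payload": {"targets": "0 0.9 0.75 0 0; 0 0.96 0.81 0 0; 0 0.96 0.81 0 0; 0 0.96 0.81 0.3 0; 0 0.96 0.81 0.6 0"}}

```text
time_s: 38.52
tool_pos: [0.4198, 0.3369, 0.1369]
eef_rot: [0.096, 0.995, 0.001, 0.001]
ft_force: [-0.9, 0.6, -2.0]
grip_width: 0.0647
```

Request:
{"api": "send_rows", "payload": {"targets": "0 0.96 0.81 0.8 0; 0 0 0 0.9 0; 0 0 0 0.8 0; 0 0 0 0.5 0; 0 0 0 0 0"}}

```text
time_s: 39.15
tool_pos: [0.3999, 0.3597, 0.0606]
eef_rot: [0.096, 0.995, -0.001, -0.0]
ft_force: [0.9, -0.3, -1.7]
grip_width: 0.0648
```

Request:
{"api": "send_rows", "payload": {"targets": "0 0 0 0.15 0; 0 0 0 0.15 0; 0 0 0 0.15 0; 0 0 0 0.12 0; 0 0 0 0.05 0", "force": 6}}

```text
time_s: 39.78
tool_pos: [0.403, 0.3608, 0.0479]
eef_rot: [0.096, 0.995, 0.001, 0.002]
ft_force: [1.5, -2.6, 9.0]
grip_width: 0.0649
```

Request:
{"api": "send_rows", "payload": {"targets": "0 0 0 0 0; 0 0 0 0 0", "force": 3}}

```text
time_s: 40.02
tool_pos: [0.4015, 0.361, 0.0468]
eef_rot: [0.096, 0.995, 0.001, 0.001]
ft_force: [0.9, 0.6, 4.6]
grip_width: 0.0652
```

Run:
```python
from h import *
o=robot.get_obs(); print(o["time_s"],o["tool_pos"],o["grip_width"])
s=snap("side","sm1.png",(60,210,120,270),4)
```

```text
40.025 [0.40145503 0.36099696 0.04683876] 0.06523105046116005
```

View pics/sm1.png

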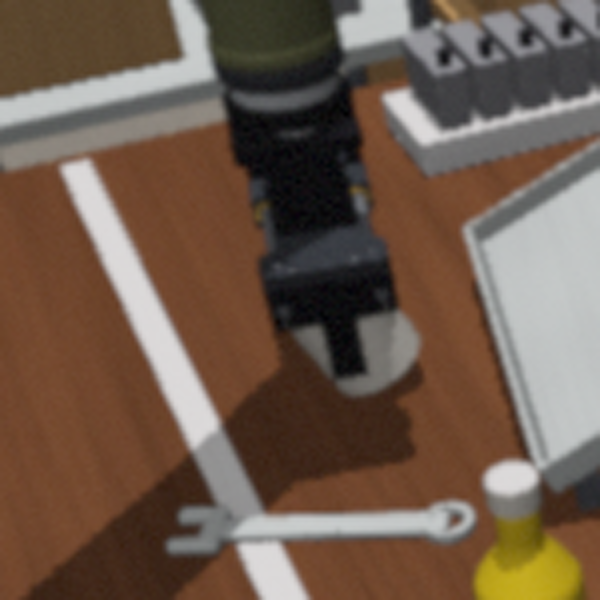

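The small pot at about (365,350) in the crop still leans. I'll drag the hand 20 mm in +X with the lightest grip so the foot catches and the pot rights itself, then open.

Request:
{"api": "send_rows", "payload": {"targets": "0 -0.17 0 0 0; 0 -0.17 0 0 0; 0 -0.17 0 0 0; 0 -0.17 0 0 0; 0 -0.17 0 0 0"}}

```text
time_s: 40.7
tool_pos: [0.4214, 0.3558, 0.0454]
eef_rot: [0.096, 0.995, -0.0, -0.0]
ft_force: [0.5, -0.7, -1.0]
grip_width: 0.0652
```

Request:
{"api": "send_rows", "payload": {"targets": "0.52 0 0 0 0; 0.56 0 0 0 0; 0.6 0 0 0 0; 0.7 0 0 0 0; 1 0 0 0 0"}}

```text
time_s: 41.32
tool_pos: [0.4211, 0.3564, 0.0459]
eef_rot: [0.096, 0.995, 0.0, 0.0]
ft_force: [-0.1, 0.2, 0.2]
grip_width: 0.0779
```

Request:
{"api": "send_rows", "payload": {"targets": "1 0 0 0 0; 1 0 0 -0.4 0; 1 0 0 -1 0; 1 0 0 -1 0; 1 0 0 -1 0"}}

```text
time_s: 41.95
tool_pos: [0.4214, 0.3563, 0.1324]
eef_rot: [0.096, 0.995, 0.0, 0.0]
ft_force: [-0.8, 1.2, -0.2]
grip_width: 0.087
```

Request:
{"api": "send_rows", "payload": {"targets": "1 0 0 -0.5 0; 1 0 -1 0 0; 1 0 -1 0 0; 1 0 -1 0 0; 1 0 -1 0 0"}}

```text
time_s: 42.58
tool_pos: [0.4018, 0.2571, 0.1432]
eef_rot: [0.096, 0.995, -0.0, -0.0]
ft_force: [0.3, 0.2, -0.1]
grip_width: 0.0872
```

Run:
```python
from h import *
o=robot.get_obs(); print(o["time_s"],o["tool_pos"],o["grip_width"])
t=snap("top"); s=snap("side")
for nm,S,lo,box in(("top",t,120,(115,215,215,292)),("side",s,120,(130,70,235,190))):
    m=white(S,box,lo,40)
    for c in cv2.findContours(m,0,cv2.CHAIN_APPROX_NONE)[0]:
        if cv2.contourArea(c)>60: print(nm,cv2.boundingRect(c),cv2.contourArea(c),cv2.minAreaRect(c))
    x0,y0,x1,y1=box
    v=cv2.cvtColor(S["image"],cv2.COLOR_RGB2HSV)
    print("\n".join("".join("#" if (v[y,x,1]<40 and v[y,x,2]>190) else "+" if (v[y,x,1]<40 and v[y,x,2]>90) else "." for x in range(x0,x1)) for y in range(y0,y1,2)))
```

```text
42.575 [0.40175942 0.25712514 0.14319638] 0.08717316774092991
top (149, 215, 66, 14) 414.5 ((181.5, 221.5), (13.0, 65.0), 90.0)
..................................+++++++++++++++++++++++++#########################################
............................................+++++++++++++++++++++++++###############################
......................................................+++++++++++++++++++++++++#####################
..............................................................+++++++++++++++++++++++++++###########
........................................................................+++++++++++++++++++++++++++#
..........................................++......................................++++++++++++++++++
..........................................++.......+........................................++++++++
..........................................++.+.......+..............................................
...........................................+.++........+++###+++....................................
...............................................+........+++####
[... 9344 characters left out ...]
#########+......................................................
........................................+##########+.....................................................
.........................................+##########+....................................................
..........................................+##########+...................................................
...........................................+##########+..................................................
.....................................++++++++##########+...........................................++++++
...................................+###+######++######+++...........................+++++++++++++++++++++
```

Request:
{"api": "send_rows", "payload": {"targets": "1 -1 -1 -0.9 0; 1 -1 -1 -0.9 0; 1 -1 -1 -0.9 0; 1 -1 -1 0 0; 1 -1 -1 0 0"}}

```text
time_s: 43.3
tool_pos: [0.502, 0.1116, 0.2114]
eef_rot: [0.095, 0.995, 0.001, 0.001]
ft_force: [0.2, 0.6, -0.3]
grip_width: 0.0873
```

Request:
{"api": "send_rows", "payload": {"targets": "1 0 -1 0 0; 1 0 -1 0 0; 1 0 -1 0 0"}}

```text
time_s: 43.68
tool_pos: [0.4857, 0.0372, 0.2107]
eef_rot: [0.095, 0.995, 0.0, -0.0]
ft_force: [-0.0, -0.9, -0.3]
grip_width: 0.0872
```

Run:
```python
from h import *
o=robot.get_obs(); print(o["time_s"],o["tool_pos"])
t=snap("top"); s=snap("side")
a=cv2.resize(s["image"][60:190,130:260],(400,400)); b=cv2.resize(t["image"][195:325,100:230],(400,400))
cv2.imwrite("pics/sm2.png",np.hstack([a,b])[:,:,::-1])
```

```text
43.675 [0.48569396 0.0371576  0.21068029]
```

View pics/sm2.png

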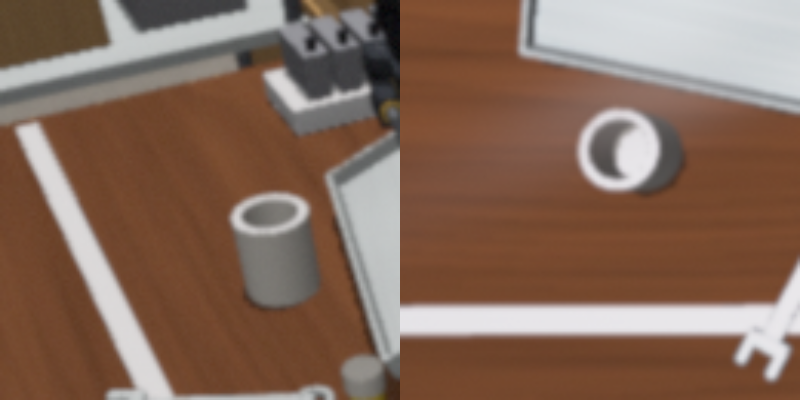

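The small pot stands upright on the table; its top-view rim centre is at crop (620,150).

Run:
```python
from h import *
t=snap("top"); f=lambda L:np.array(L)*130/400+[100,195]-.34
print(cast(t,f([(220,150),(178,150),(262,150),(220,108),(220,192)]),.075))
p=cast(t,f([(220,150)]),.075)[0][:2]; o=robot.get_obs(); d=p-o["tool_pos"][:2]
th=np.radians(-11); print(o["tool_pos"],"dx,dy units",(d@[-np.cos(th),-np.sin(th)])/.025,(d@[-np.sin(th),np.cos(th)])/.025)
```

```text
[[0.43657986 0.34988143 0.075     ]
 [0.43670674 0.38314054 0.075     ]
 [0.436453   0.31662843 0.075     ]
 [0.46978275 0.35101855 0.075     ]
 [0.40360265 0.34875203 0.075     ]]
[0.48616039 0.03682814 0.21102108] dx,dy units 4.336119108173371 11.913648235975302
```

Request:
{"api": "send_rows", "payload": {"targets": "1 0.36 0.99 0 0; 1 0.36 0.99 0 0; 1 0.36 0.99 0 0; 1 0.36 0.99 0 0; 1 0.36 0.99 0 0", "force": 25}}

```text
time_s: 44.45
tool_pos: [0.4654, 0.1702, 0.2109]
eef_rot: [0.095, 0.996, 0.0, -0.0]
ft_force: [0.1, -0.7, -0.2]
grip_width: 0.0871
```

Request:
{"api": "send_rows", "payload": {"targets": "1 0.36 0.99 0 0; 1 0.36 0.99 0 0; 1 0.36 0.99 0 0; 1 0.36 0.99 0 0; 1 0.36 0.99 0 0"}}

```text
time_s: 45.08
tool_pos: [0.4446, 0.3002, 0.2108]
eef_rot: [0.095, 0.995, 0.0, -0.0]
ft_force: [0.8, 0.0, 0.5]
grip_width: 0.0868
```

Request:
{"api": "send_rows", "payload": {"targets": "1 0.36 0.99 0 0; 1 0.36 0.99 0 0; 1 0 0 1 0; 1 0 0 1 0; 1 0 0 0 0"}}

```text
time_s: 45.7
tool_pos: [0.436, 0.3499, 0.1589]
eef_rot: [0.096, 0.995, -0.002, -0.001]
ft_force: [-0.2, 0.8, -0.6]
grip_width: 0.0871
```

Request:
{"api": "send_rows", "payload": {"targets": "1 0 0 1 0; 1 0 0 1 0; 1 0 0 1 0; 1 0 0 0.85 0; 1 0 0 0.4 0"}}

```text
time_s: 46.32
tool_pos: [0.4374, 0.3506, 0.0545]
eef_rot: [0.096, 0.995, 0.0, -0.0]
ft_force: [-0.7, -0.2, 0.2]
grip_width: 0.087
```

Request:
{"api": "send_rows", "payload": {"targets": "0.8 0 0 0 0; 0.6 0 0 0 0; 0.4 0 0 0 0; 0.2 0 0 0 0; 0.2 0 0 0 0"}}

```text
time_s: 46.95
tool_pos: [0.4379, 0.3509, 0.0556]
eef_rot: [0.096, 0.995, 0.001, 0.001]
ft_force: [0.3, 0.6, 5.3]
grip_width: 0.0647
```

Request:
{"api": "send_rows", "payload": {"targets": "0 0 0 0 0; 0 0 0 0 0"}}

```text
time_s: 47.2
tool_pos: [0.4379, 0.3509, 0.0556]
eef_rot: [0.096, 0.995, 0.001, 0.001]
ft_force: [-0.1, 0.7, 6.2]
grip_width: 0.0646
```

Request:
{"api": "send_rows", "payload": {"targets": "0 0 0 -0.3 0; 0 0 0 -0.9 0; 0 0 0 -1 0; 0 0 0 -1 0; 0 0 0 -1 0"}}

```text
time_s: 47.82
tool_pos: [0.4368, 0.3493, 0.1599]
eef_rot: [0.096, 0.995, -0.001, -0.0]
ft_force: [-0.8, 0.1, -1.6]
grip_width: 0.0646
```

Request:
{"api": "send_rows", "payload": {"targets": "0 0 0 -1 0; 0 0 0 -1 0; 0 -0.45 -0.99 0 0; 0 -0.45 -0.99 0 0; 0 -0.45 -0.99 0 0"}}

```text
time_s: 48.45
tool_pos: [0.456, 0.2676, 0.2083]
eef_rot: [0.096, 0.995, -0.001, -0.001]
ft_force: [1.0, -0.2, -0.9]
grip_width: 0.0645
```

Request:
{"api": "send_rows", "payload": {"targets": "0 -0.45 -0.99 0 0; 0 -0.45 -0.99 0 0; 0 -0.45 -0.99 0 0; 0 -0.45 -0.99 0 0; 0 -0.45 -0.99 0 0"}}

```text
time_s: 49.08
tool_pos: [0.487, 0.1355, 0.2082]
eef_rot: [0.097, 0.995, -0.001, -0.001]
ft_force: [-0.3, -1.0, -1.3]
grip_width: 0.0647
```

Request:
{"api": "send_rows", "payload": {"targets": "0 -0.45 -0.99 0 0; 0 -0.45 -0.99 0 0; 0 -0.45 -0.99 0 0; 0 -0.45 -0.99 0 0; 0 -0.45 -0.99 0 0"}}

```text
time_s: 49.7
tool_pos: [0.518, 0.0036, 0.2082]
eef_rot: [0.097, 0.995, -0.0, -0.001]
ft_force: [0.9, 1.4, -1.3]
grip_width: 0.0642
```

Request:
{"api": "send_rows", "payload": {"targets": "0 -0.45 -0.99 0 0; 0 -0.45 -0.99 0 0; 0 -0.45 -0.99 0 0; 0 -0.45 -0.99 0 0; 0 -0.45 -0.99 0 0"}}

```text
time_s: 50.32
tool_pos: [0.5492, -0.1282, 0.2083]
eef_rot: [0.097, 0.995, -0.0, -0.001]
ft_force: [0.4, -0.5, -1.3]
grip_width: 0.0644
```

Request:
{"api": "send_rows", "payload": {"targets": "0 -0.45 -0.99 0 0; 0 -0.45 -0.99 0 0; 0 -0.45 -0.99 0 0; 0 -0.45 -0.99 0 0; 0 -0.45 -0.99 0 0"}}

```text
time_s: 50.95
tool_pos: [0.5807, -0.2601, 0.2082]
eef_rot: [0.097, 0.995, 0.0, -0.001]
ft_force: [-0.5, 0.2, -0.4]
grip_width: 0.0641
```

Request:
{"api": "send_rows", "payload": {"targets": "0 -0.45 -0.95 0 0; 0 0 0 0 0; 0 0 0 0 0"}}

```text
time_s: 51.32
tool_pos: [0.588, -0.2835, 0.2086]
eef_rot: [0.096, 0.995, 0.001, -0.001]
ft_force: [0.9, 0.1, -1.4]
grip_width: 0.0644
```

Request:
{"api": "send_rows", "payload": {"targets": "0 -0.06 -0.04 0.7 0; 0 0 0 0.9 0; 0 0 0 0.9 0; 0 0 0 0.8 0; 0 0 0 0.5 0"}}

```text
time_s: 51.95
tool_pos: [0.59, -0.2839, 0.1127]
eef_rot: [0.095, 0.995, 0.0, -0.001]
ft_force: [-0.2, 0.3, -1.1]
grip_width: 0.0645
```

Request:
{"api": "send_rows", "payload": {"targets": "0 0 0 0.4 0; 0 0 0 0.4 0; 0 0 0 0.3 0; 0 0 0 0.2 0; 0 0 0 0.1 0"}}

```text
time_s: 52.58
tool_pos: [0.5906, -0.2848, 0.0794]
eef_rot: [0.096, 0.995, 0.0, 0.0]
ft_force: [-0.1, 0.6, -1.5]
grip_width: 0.0645
```

Request:
{"api": "send_rows", "payload": {"targets": "0 0 0 0.1 0; 0 0 0 0.05 0; 0 0 0 0 0"}}

```text
time_s: 52.95
tool_pos: [0.5906, -0.2848, 0.0758]
eef_rot: [0.096, 0.995, 0.0, 0.0]
ft_force: [1.0, 0.2, -0.4]
grip_width: 0.0643
```

Request:
{"api": "send_rows", "payload": {"targets": "0 0 0 0.06 0; 0 0 0 0.05 0; 0 0 0 0.04 0; 0 0 0 0 0"}}

```text
time_s: 53.45
tool_pos: [0.5904, -0.2847, 0.0719]
eef_rot: [0.096, 0.995, 0.0, -0.0]
ft_force: [0.4, 0.1, -1.3]
grip_width: 0.0647
```

Request:
{"api": "send_rows", "payload": {"targets": "0 0 0 0.04 0; 0 0 0 0.04 0; 0 0 0 0 0"}}

```text
time_s: 53.82
tool_pos: [0.5905, -0.2849, 0.0716]
eef_rot: [0.096, 0.995, 0.0, 0.0]
ft_force: [-3.5, 3.0, 7.2]
grip_width: 0.0644
```

Request:
{"api": "send_rows", "payload": {"targets": "0.48 0 0 0 0; 0.52 0 0 0 0; 0.56 0 0 0 0; 0.59 0 0 0 0; 0.59 0 0 0 0"}}

```text
time_s: 54.45
tool_pos: [0.5905, -0.2848, 0.0699]
eef_rot: [0.096, 0.995, -0.0, -0.0]
ft_force: [-0.8, 0.2, -0.4]
grip_width: 0.0692
```

Request:
{"api": "send_rows", "payload": {"targets": "0.59 0 0 -0.2 0; 0.59 0 0 -0.5 0; 0.59 0 0 -0.8 0; 0.59 0 0 -1 0; 0.59 0 0 -1 0"}}

```text
time_s: 55.08
tool_pos: [0.5908, -0.2851, 0.16]
eef_rot: [0.096, 0.995, -0.0, 0.001]
ft_force: [-0.4, 0.1, 0.3]
grip_width: 0.0691
```

Request:
{"api": "send_rows", "payload": {"targets": "0.59 0 0 -1 0; 1 0 1 -1 0; 1 0 1 -0.5 0; 1 0 1 0 0; 1 0 1 0 0"}}

```text
time_s: 55.7
tool_pos: [0.61, -0.1863, 0.2221]
eef_rot: [0.096, 0.995, 0.0, 0.001]
ft_force: [0.3, 0.4, -0.2]
grip_width: 0.0863
```

Request:
{"api": "send_rows", "payload": {"targets": "1 0 1 0 0; 1 0 1 0 0; 1 0 1 0 0; 1 0 0 0 0; 1 0 0 0 0"}}

```text
time_s: 56.32
tool_pos: [0.6237, -0.1147, 0.221]
eef_rot: [0.096, 0.995, -0.0, 0.001]
ft_force: [-0.1, 0.4, 0.8]
grip_width: 0.0873
```

Run:
```python
from h import *
o=robot.get_obs(); print(o["time_s"],o["tool_pos"],o["ft_force"])
s=snap("top"); q=snap("side")
m=white(s,(380,130,480,230),120,60)
c=max(cv2.findContours(m,0,cv2.CHAIN_APPROX_NONE)[0],key=cv2.contourArea)
P=cast(s,c[:,0],.075); c0=P[:,:2].mean(0)
u=c0-s["world_from_camera"][:2,3];f=P[((P[:,:2]-c0)@u)>0]
f=f[np.hypot(*(f[:,:2]-c0).T)>.085]; print("large",circ(f,.095),len(f))
# dark ring / floor map of top view and side
for S,b in((s,(388,138,474,224)),(q,(358,228,480,340))):
    v=cv2.cvtColor(S["image"],cv2.COLOR_RGB2GRAY)
    print("\n".join("".join(".:-=+*#@"[v[y,x]//32] for x in range(b[0],b[2])) for y in range(b[1],b[3],2)))
```

```text
56.325 [ 0.62366064 -0.11465462  0.22102361] [-0.08597126  0.4263279   0.83056823]
large [ 0.5919238  -0.28337038] 114
========++++++++++=-------------------------------------------------------------------
========++++++++==------===-----------------------------------------------------------
==============+==--------------=++*****#####***++++==---------------------------------
================--------------=#@@@###########@@@@@###*+==----------------------------
===============------------====+*++==+**+==+**++++**##@@###*=-------------------------
==============-----------------------+##+--+##+-----==+**#@@##*==---------------------
=====--======-----------------===----=*+=--+##+----------=+*#@@##*==------------------
=====---====-----------------+***+--=**+=--=+++==-----------=+*#@@#*+=----------------
====-----==-----------------=*@@@*++#@@*==*#####**++=----------=+##@#*+=--------------
===-------------------------+#@@@####@@@##@@@@@@@@@##*+=---------=+#@@#*+=------------
==-------------------------=+#@##@@@@@@@######@@@@@@@@##*+=--------=+#@@#+=-----------
==----------------------
[... 8947 characters left out ...]
==============================================================-----------------------
------------------------:::-=====================================================================-------------------------
--------------------------::::--==============================================================----------------------------
------------------------------:::---=======================================================-------------------------------
---------------------------------::::--================================================-----------------------------------
------------------------------------::::::----===================================-----::----------------------------------
```

Run:
```python
from h import *
s=snap("side"); h=cv2.cvtColor(s["image"],cv2.COLOR_RGB2HSV)[130:220,280:370]
m=((h[...,0]<25)&(h[...,1]>70)&(h[...,2]>140)).astype(np.uint8)
print([ (cv2.boundingRect(c),round(cv2.minAreaRect(c)[2])) for c in cv2.findContours(m,0,2)[0] if cv2.contourArea(c)>30])
print(robot.hand_in())
```

```text
[((29, 27, 61, 31), 65), ((18, 19, 64, 30), 66)]
the job is handed in; nothing more can be done
None
```

The job is done and handed in at about 56 s of the 72 s allowed; no verdict came back.

- **Divider:** I slid it up out of the large pot and stood it in the bin beside the spare. The final side image shows both top edges parallel, at image angles of 65° and 66°.
- **Middle and small pots:** The tool can only point straight down, so I couldn't straighten these pots in the air. I set each one on clear table in front of the rack, pressed it towards upright and let go. Then I gripped it again and lowered it until the wrist force showed it touching the floor of the next pot. The middle pot went in before the small one.

**Last checks**
- The top and side views show three roughly concentric rims.
- The large pot is within about 1 mm of where it was measured after the divider came out.
- The gripper is open and clear of everything.

**What did not go smoothly**
- Pressing alone did not straighten either pot fully. The small one also needed a sideways drag under a light grip. Both settled the last bit on the table as the jaws opened, before any nesting.
- Two estimates of the nested middle pot's position differed by about 6 mm in x, so I aimed the small pot between them. It went in without resistance.
- I had used all 12 picture views, so the final checks rest on pixel maps and contours. I did not measure the bystanders again at the end. Nothing suggested contact with them.

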